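# Sort out the mixed-up right soles

### The arm

A 6-joint arm with a two-finger parallel gripper is mounted at the origin on the work surface. World frame = base frame: x ahead of the robot, y to its left, z up, the work surface at z = 0. Lengths are in m, angles in rad, forces in N, time in s.
With the tool pointing down it reaches from about 0.375 to 0.9 m from the base axis. Payload 3.1 kg.
Tool frame: the origin (TCP) lies midway between the tips of the shut fingers; the grasp point (between the pads) lies 19 mm behind it; z points along the fingers, y is the line along which they close (so a half turn about z gives the same grasp; the last joint's range is limited). The gripper opens to 85 mm and grips with 20 to 120 N. Pads are 22 mm wide; open, the fingers measure 114 mm over their backs; the gripper's body (76 mm by 85 mm) begins 54 mm behind the grasp point. The pads swing forward as they close: fully open they stand 13 mm farther back than shut.
Start: joints at [1.054, 0.527, 1.433, -0, 1.181, -0.178], TCP at [0.207, 0.59, 0.207] pointing down, gripper open.
Joint ranges: [-3.08, 3.08], [-0.75, 2.2], [0.22, 2.44], [-1.43, 4.57], [0, 2.65], [-2.85, 2.85]. Speed limits (rad/s): [2.79, 2.79, 3.14, 3.14, 3.14, 3.14].

### API

Orientations are given as a unit quaternion [x, y, z, w].
In Python, from station import manip gives the robot as it stands. The module is installed in compiled form; this text tells all that it offers.
- The arm moves only by the tool apply_moves, never from a script. Its arguments are lists of equal length, an entry for each row: "claw": the gripper's target within -1 to 1 (fully open at 1, half-way at 0, shut at -1); "travel": the shift along the tool's x, y, z scaled (see below), a list of three; "turn": the turn, a rotation vector about the tool's x, y, z scaled (see below), a list of three. In form: {"claw": [claw, ...], "travel": [[dx, dy, dz], ...], "turn": [[rx, ry, rz], ...]}. A call has 1 to 5 rows; each row is the pose to reach, as a shift and turn from the pose commanded when the call began, along the tool's axes at that moment, turning the shorter way round; what a row does not reach only later rows make up. The controller multiplies each number of a shift by 800 mm and each number of a turn by 180 degrees. A row lasts 1/12 s, in which the tool goes at most 41.7 mm and 7.16 degrees, less where a joint would pass 70% of its speed; a pose out of reach is approached as far as the arm can. A call with a number of a shift or a turn outside -1 to 1 is refused whole. A call with a gripper value outside its range is refused whole. The fingers move at their own pace and stop on an object; "newtons" is the grip in N (left out, the last holds). Time passes only in rows, so rows that repeat a pose let the fingers close. It gives the time, the measured TCP pose, the force, the opening and the grip force at its end, in the units of the state.
- manip.sense(): the state, without advancing time (a new reading comes with each control period).
- manip.snapshot(name): name is "side" or "top"; returns a dict with "pixels" (400x640x3 uint8, red, green, blue), "depth" (400x640 float32, m along the optical axis (not along the pixel's ray), 0 where there is no reading), "intrinsics" (3x3 intrinsics, pixels), "R" (3x3) and "t" (3): a world point X has camera coordinates R X + t. Camera axes: x right, y down, z forward; pixel columns grow to the right and rows downward; lengths in m; the calibration is good to about 2 mm. A picture is of the moment at which its call begins.
- manip.sign_off(): hands the job in; it is judged then, once.
The state is a dict: "t": time; "q": joint angles; "qd": joint speeds; "tau": joint torques, N m; "tcp_pos": TCP position; "tool_rot": TCP orientation; "force": force on the tool from outside, world axes, zero at the start; "ft_torque": the same for the moment, N m; "finger_gap": opening from 0.0 (shut) to 1.0 (fully open); "gripper_force": force on a finger pad.
Only numpy, scipy, OpenCV 4.12 (cv2) and the standard library are available. Lean on these libraries where they do the work, as an engineer would, in place of code of your own. Each camera call takes 0.05 s, during which the arm holds its last target. There are 200 camera calls.

### The job

Three pairs of children's flip-flop soles are laid out on three brown boards, but the right soles are mixed up: each lies beside a left sole of another size. Swap the right soles round until every board holds a matching pair, each right sole lying flat in the middle of the right half of its board, toes pointing the same way as its mate's. The bare green cutting mat is free for parking a sole meanwhile; leave the left soles where they lie.

Things in the scene. Friction and masses are not known exactly. Their poses are not given: they have to be found in the camera images.
- right_small_mid (a point): centre, half-way up, of the small right sole: loose firm coral flip-flop sole with thin charcoal outsole, 135 mm long, 20 thick, 52 wide at the ball, 43 at the heel; beside the centre its edges are straight, parallel, 40 mm apart (grip there). x points to the toes, y left, z up; big toe on its left (+y) side. 60 g +-30 %; starts on a wrong board
- left_small_mid (a point): centre, half-way up, of the small left sole: loose firm coral flip-flop sole with thin charcoal outsole, 135 mm long, 20 thick, 52 wide at the ball, 43 at the heel; beside the centre its edges are straight, parallel, 40 mm apart (grip there). x points to the toes, y left, z up; big toe on its right (-y) side. 60 g +-30 %; belongs on the left half of board_small
- right_medium_mid (a point): centre, half-way up, of the medium right sole: loose firm coral flip-flop sole with thin charcoal outsole, 160 mm long, 20 thick, 62 wide at the ball, 50 at the heel; beside the centre its edges are straight, parallel, 48 mm apart (grip there). x points to the toes, y left, z up; big toe on its left (+y) side. 85 g +-30 %; starts on a wrong board
- left_medium_mid (a point): centre, half-way up, of the medium left sole: loose firm coral flip-flop sole with thin charcoal outsole, 160 mm long, 20 thick, 62 wide at the ball, 50 at the heel; beside the centre its edges are straight, parallel, 48 mm apart (grip there). x points to the toes, y left, z up; big toe on its right (-y) side. 85 g +-30 %; belongs on the left half of board_medium
- right_large_mid (a point): centre, half-way up, of the large right sole: loose firm coral flip-flop sole with thin charcoal outsole, 185 mm long, 20 thick, 71 wide at the ball, 58 at the heel; beside the centre its edges are straight, parallel, 55 mm apart (grip there). x points to the toes, y left, z up; big toe on its left (+y) side. 110 g +-30 %; starts on a wrong board
- left_large_mid (a point): centre, half-way up, of the large left sole: loose firm coral flip-flop sole with thin charcoal outsole, 185 mm long, 20 thick, 71 wide at the ball, 58 at the heel; beside the centre its edges are straight, parallel, 55 mm apart (grip there). x points to the toes, y left, z up; big toe on its right (-y) side. 110 g +-30 %; belongs on the left half of board_large
- board_small: fixed brown hardboard carrying the small left sole, by which it is known (the boards look alike): 200 mm long (x, towards the toes), 205 wide (y, to the left), 8 thick, no rim, a pale line along the middle. Origin at the centre of its underside. Left sole about y = +52 mm; middle of the right half, for the right sole: x = 0, y = -52 mm
- board_medium: fixed brown hardboard carrying the medium left sole, by which it is known (the boards look alike): 200 mm long (x, towards the toes), 205 wide (y, to the left), 8 thick, no rim, a pale line along the middle. Origin at the centre of its underside. Left sole about y = +52 mm; middle of the right half, for the right sole: x = 0, y = -52 mm
- board_large: fixed brown hardboard carrying the large left sole, by which it is known (the boards look alike): 200 mm long (x, towards the toes), 205 wide (y, to the left), 8 thick, no rim, a pale line along the middle. Origin at the centre of its underside. Left sole about y = +52 mm; middle of the right half, for the right sole: x = 0, y = -52 mm
- mat: fixed dark green cutting mat with a grid, 210 mm (x) by 160 mm (y), 3 mm thick, bare at the start: a free place for one sole. Origin at the centre of its underside.
Things that resemble listed ones, but are neither listed nor needed, are in the scene too. Leave any purple look-alike of the part that bears left_medium_mid alone.

How it is judged:
At the end, for the whole second after the job is handed in: each right sole rests flat on the board of its own size, centre within 15 mm (along and across) of the middle of the right half, within 0.2 rad of the board's direction, toes as its mate's; each left sole still flat within 20 mm of the middle of its left half (y of board_small in the frame of right_small_mid above 0.02 m and x of right_small_mid in the frame of board_small between -0.015 and 0.015 m and y of right_small_mid in the frame of board_small between -0.067 and -0.037 m and z of right_small_mid in the frame of board_small between 0.014 and 0.022 m and angle between the x axis of each of right_small_mid, left_small_mid and the x axis of board_small, either way round below 0.2 rad and angle between each of right_small_mid, left_small_mid, right_medium_mid, left_medium_mid, right_large_mid, left_large_mid's own z axis and vertical below 0.1 rad and x of left_small_mid in the frame of board_small between -0.02 and 0.02 m and y of left_small_mid in the frame of board_small between 0.032 and 0.072 m and z of left_small_mid in the frame of board_small between 0.014 and 0.022 m and y of board_medium in the frame of right_medium_mid above 0.02 m and x of right_medium_mid in the frame of board_medium between -0.015 and 0.015 m and y of right_medium_mid in the frame of board_medium between -0.067 and -0.037 m and z of right_medium_mid in the frame of board_medium between 0.014 and 0.022 m and angle between the x axis of each of right_medium_mid, left_medium_mid and the x axis of board_medium, either way round below 0.2 rad and x of left_medium_mid in the frame of board_medium between -0.02 and 0.02 m and y of left_medium_mid in the frame of board_medium between 0.032 and 0.072 m and z of left_medium_mid in the frame of board_medium between 0.014 and 0.022 m and y of board_large in the frame of right_large_mid above 0.02 m and x of right_large_mid in the frame of board_large between -0.015 and 0.015 m and y of right_large_mid in the frame of board_large between -0.067 and -0.037 m and z of right_large_mid in the frame of board_large between 0.014 and 0.022 m and angle between the x axis of each of right_large_mid, left_large_mid and the x axis of board_large, either way round below 0.2 rad and x of left_large_mid in the frame of board_large between -0.02 and 0.02 m and y of left_large_mid in the frame of board_large between 0.032 and 0.072 m and z of left_large_mid in the frame of board_large between 0.014 and 0.022 m); the robot touches nothing.
It fails at once if the small left sole is pushed more than 15 mm from where it lay or lifted (distance of left_small_mid from where it was at the start of the episode above 0.015 m).
It fails at once if the medium left sole is pushed more than 15 mm from where it lay or lifted (distance of left_medium_mid from where it was at the start of the episode above 0.015 m).
It fails at once if the large left sole is pushed more than 15 mm from where it lay or lifted (distance of left_large_mid from where it was at the start of the episode above 0.015 m).
It also fails if it takes over 107 s, if anything falls off the work surface, if the arm or the gripper's body presses on something with over 40 N, if the wrist force passes 120 N, or if a joint passes its speed limit or range.

## Working session

There is one attempt and no reset: what is moved stays moved. The work goes in short steps, Python scripts to look and compute and a tool call to move; the robot and the scene stay as the last step left them, time stands still between calls to the robot, and variables do not carry over. Pictures are saved under pics/ and viewed, at most 14 in all, crops included, and the job is handed in when it is done.

Besides the shell and the picture viewer there is one more tool, called after "Emit:" as name(argument=value, ...), one argument or row to a line, values as JSON. apply_moves: Moves the arm, as the interface text tells. Shifts and turns lie within -1 to 1; 1 stands for 800 mm of shift or 180 degrees of turn. Its arguments: {"type":"object","properties":{"claw":{"type":"array","items":{"type":"number"}},"travel":{"type":"array","items":{"type":"array","items":{"type":"number"}}},"turn":{"type":"array","items":{"type":"array","items":{"type":"number"}}},"newtons":{"type":"number"}},"required":["claw","travel","turn"]}

```bash
mkdir -p pics; python3 - <<'E'
from station import manip
import cv2,numpy as np
s=manip.sense();print({k:np.round(s[k],3) for k in('t','q','tcp_pos','tool_rot','finger_gap')})
for n in('top','side'):
    p=manip.snapshot(n);cv2.imwrite(f'pics/{n}0.png',p['pixels'][:,:,::-1]);np.savez(f'{n}0.npz',**p)
    print(n,p['intrinsics'].round(1).tolist(),p['R'].round(3).tolist(),p['t'].round(3))
E
```

```text
{'t': np.float64(0.0), 'q': array([ 1.054,  0.528,  1.434, -0.   ,  1.181, -0.179]), 'tcp_pos': array([0.207, 0.589, 0.206]), 'tool_rot': array([ 0.168,  0.986, -0.001, -0.   ]), 'finger_gap': np.float64(0.997)}
top [[469.6, 0.0, 321.8], [0.0, 469.6, 197.2], [0.0, 0.0, 1.0]] [[-0.011, -1.0, 0.0], [-0.989, 0.01, -0.148], [0.148, -0.002, -0.989]] [0.007 0.446 1.007]
side [[421.9, 0.0, 316.6], [0.0, 421.9, 197.2], [0.0, 0.0, 1.0]] [[0.81, -0.586, -0.0], [-0.32, -0.442, -0.838], [0.491, 0.679, -0.546]] [-0.341  0.177  0.977]
```

View pics/top0.png

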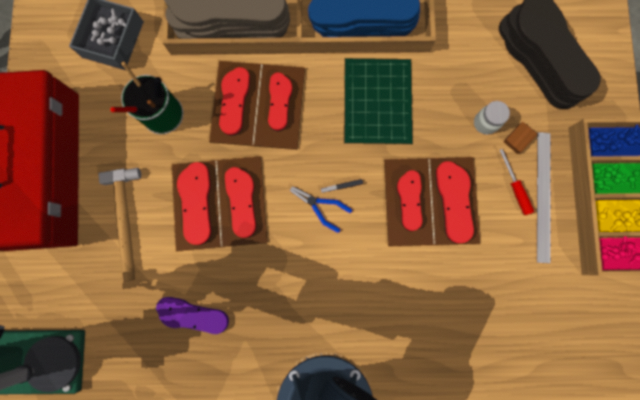

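View pics/side0.png

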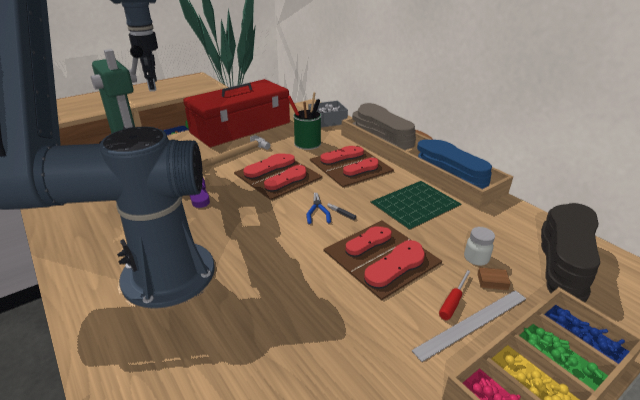

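The top view shows three boards, at about (258,105), (220,203) and (432,200), each with two red soles. The bare mat is at (378,100) and the purple look-alike at (192,315). The side view agrees with this. Next I'll measure the boards and soles.

```bash
cat > h.py <<'E'
import cv2,numpy as np
from station import manip
def cast(p,uv,z):
    uv=np.asarray(uv,float).reshape(-1,2)
    d=np.c_[uv,np.ones(len(uv))]@np.linalg.inv(p['intrinsics']).T@p['R']
    c=-p['R'].T@p['t']
    return (c+d*((z-c[2])/d[:,2])[:,None])[:,:2]
def rect(P):
    (c,wh,a)=cv2.minAreaRect((P*1000).astype(np.float32));b=cv2.boxPoints((c,wh,a))
    e=[b[1]-b[0],b[2]-b[1]];return np.array(c),wh,e
def blobs(p,m,z,amin,amax):
    out=[]
    for c in cv2.findContours(m.astype(np.uint8),cv2.RETR_EXTERNAL,cv2.CHAIN_APPROX_NONE)[0]:
        if amin<cv2.contourArea(c)<amax: out.append((c[:,0].mean(0),cast(p,c[:,0],z),c))
    return out
def masks(p):
    h=cv2.cvtColor(p['pixels'],cv2.COLOR_RGB2HSV).astype(int);H,S,V=h[...,0],h[...,1],h[...,2]
    red=((H<8)|(H>172))&(S>140)&(V>110)
    brown=(V<125)&(H<20)&(S>60)
    green=(H>60)&(H<90)&(S>80)
    return red,brown,green
def soles(p,z=.028):
    """per sole: uv, length dir, centre from length extremes and mid edges, widths at ends"""
    res=[]
    for uv,P,c in blobs(p,masks(p)[0],z,600,2500):
        ce,wh,e=rect(P)
        if max(wh)>220 or uv[0]<100:continue
        P=P*1000
        d=max(e,key=np.linalg.norm);d=d/np.linalg.norm(d);d=d*np.sign(d[0]);n=np.array([-d[1],d[0]])
        for _ in range(3):   # direction along the waist edges
            s=P@d;t=P@n;L=np.ptp(s);m=(s.max()+s.min())/2;k=abs(s-m)<.08*L
            tm=t[k].mean();up=k&(t>tm);lo=k&(t<=tm)
        w=lambda f:np.ptp(t[abs(s-(m+f*L))<3.5])
        c0=d*m+n*(t[up].mean()+t[lo].mean())/2
        sl=[np.polyfit(s[q],t[q],1)[0] for q in(up,lo)]
        res.append(dict(uv=uv.round(),c=c0.round(1),box=ce.round(1),L=round(L,1),waist=round(t[up].mean()-t[lo].mean(),1),ang=round(np.degrees(np.arctan2(d[1],d[0])),1),edge=np.degrees(sl).round(1),wtoe=round(w(.27),1),wheel=round(w(-.33),1)))
    return res
E
python3 - <<'E'
from h import *
p=dict(np.load('top0.npz'));r,b,g=masks(p)
for s in soles(p):print(s)
bm=cv2.morphologyEx(((r|b)*255).astype(np.uint8),cv2.MORPH_CLOSE,np.ones((5,5)))
bm=cv2.morphologyEx(bm,cv2.MORPH_OPEN,np.ones((9,9)))
for m,z,lab in((bm,.008,'board'),(g,.003,'mat')):
    for uv,P,c in blobs(p,m,z,3000,11000):
        ce,wh,e=rect(P);print(lab,uv.round(),ce.round(1),np.round(wh,1),[np.degrees(np.arctan2(v[1],v[0])).round(1) for v in e])
q=p['depth']
for u,v in((258,125),(219,240),(432,175),(378,100),(235,105),(456,205),(335,175),(320,210),(344,184)):
    d=q[v,u];X=p['R'].T@(d*np.linalg.inv(p['intrinsics'])@[u,v,1]-p['t']);print(u,v,X.round(3))
im=p['pixels'][45:260,160:500,::-1];cv2.imwrite('pics/crop0.png',cv2.resize(im,None,fx=2.3,fy=2.3,interpolation=cv2.INTER_CUBIC))
cv2.imwrite('bm.png',bm)
E
```

```text
{'uv': array([411., 200.]), 'c': array([ 439.2, -193.5]), 'box': array([ 439.2, -192.9]), 'L': np.float64(139.4), 'waist': np.float64(42.2), 'ang': np.float32(-0.7), 'edge': array([ 7.3, -7. ]), 'wtoe': np.float64(53.7), 'wheel': np.float64(44.3)}
{'uv': array([240., 201.]), 'c': array([440.2, 182.8]), 'box': array([440. , 185.3]), 'L': np.float64(161.7), 'waist': np.float64(49.6), 'ang': np.float32(3.5), 'edge': array([7.3, 4.9]), 'wtoe': np.float64(62.9), 'wheel': np.float64(53.2)}
{'uv': array([195., 203.]), 'c': array([436.7, 286.4]), 'box': array([436.6, 288.5]), 'L': np.float64(186.9), 'waist': np.float64(57.2), 'ang': np.float32(2.6), 'edge': array([2.8, 5.1]), 'wtoe': np.float64(71.6), 'wheel': np.float64(61.6)}
{'uv': array([455., 202.]), 'c': array([ 435.5, -296.1]), 'box': array([ 435.5, -295.7]), 'L': np.float64(187.8), 'waist': np.float64(57.7), 'ang': np.float32(3.6), 'edge': array([ 1.7, -1.2]), 'wtoe': np.float64(72.8), 'wheel': np.float64(60.7)}
{'uv': array([278., 101.]), 'c': array([673.1,  98.2]), 'box': array([673.1,  97.3]), 'L': np.float64(136.9), 'waist': np.f
[... 350 characters left out ...]
p.float64(52.7)}
board [132. 343.] [141.2 408.1] [121.1 236.1] [np.float32(-83.2), np.float32(6.8)]
board [431. 201.] [ 439.8 -245.5] [198.6 207.1] [np.float32(-89.1), np.float32(0.9)]
board [245. 105.] [674.8 189.9] [292.2 200.7] [np.float32(-5.1), np.float32(84.9)]
board [293.  34.] [865.4  54.3] [640.5 136.1] [np.float32(-0.6), np.float32(89.4)]
mat [378. 101.] [ 680.2 -133.1] [153.9 202.5] [np.float32(-1.7), np.float32(88.3)]
258 125 [0.62  0.148 0.011]
219 240 [0.355 0.232 0.01 ]
432 175 [ 0.498 -0.25   0.012]
378 100 [ 0.681 -0.133  0.003]
235 105 [0.663 0.199 0.028]
456 205 [ 0.426 -0.296  0.03 ]
335 175 [ 0.503 -0.029 -0.002]
320 210 [0.421 0.006 0.003]
344 184 [ 0.479 -0.049  0.014]
```

View pics/crop0.png

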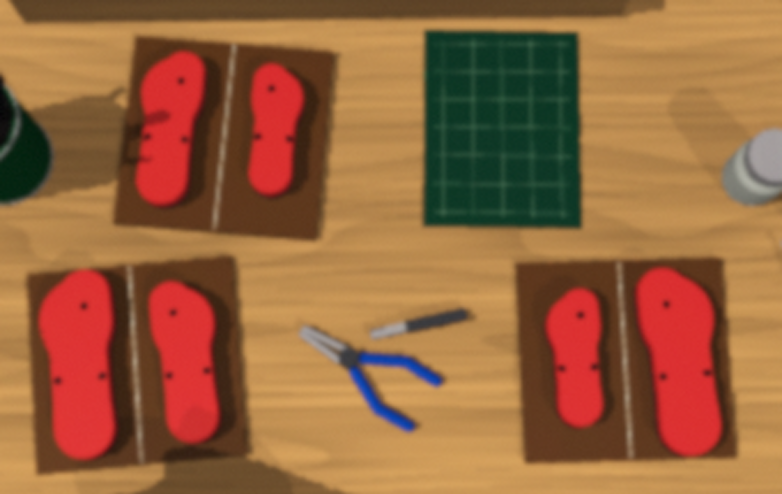

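The enlarged crop confirms what lies where, and all toes point up in the image (+x).
- **Board A** (258,105): medium left sole with the small right sole.
- **Board B** (220,203): large left sole with the medium right sole.
- **Board C** (432,200): small left sole with the large right sole.

The measured lengths of 137–139, 162–164 and 187–188 mm fit the sizes given. The purple look-alike at (192,315) stays untouched.

The plan is small → mat, medium → A, large → B, small → C.

```bash
cat >> h.py <<'E'
from scipy.spatial.transform import Rotation as Ro
def go(pos,yaw):
    """scaled shift and turn from the present pose to pos (m), tool y at 90+yaw deg, tool down"""
    s=manip.sense();R=Ro.from_quat(s['tool_rot']);d=R.inv().apply(np.array(pos)-s['tcp_pos'])/.8
    T=Ro.from_rotvec([0,0,np.radians(yaw)])*Ro.from_matrix([[-1,0,0],[0,1,0],[0,0,-1]])
    r=(R.inv()*T).as_rotvec()/np.pi
    print('t',round(float(s['t']),2),'tcp',s['tcp_pos'].round(4),'gap',round(float(s['finger_gap']),3),'F',np.round(s['force'],1),'grip',round(float(s['gripper_force']),1))
    print('travel',d.round(4),'turn',r.round(4),'rows',round(max(np.linalg.norm(d)*.8/.0417,np.linalg.norm(r)*180/7.16),1))
E
python3 - <<'E'
from h import *
p=dict(np.load('top0.npz'))
Q=dict(A=[(135,37),(337,53),(318,240),(115,223)],B=[(27,272),(235,257),(249,455),(38,473)],C=[(515,264),(721,258),(736,457),(525,462)])
LN=dict(A=[(234,46),(215,228)],B=[(129,267),(141,463)],C=[(619,263),(631,458)])
H=dict(A=[(258,137),(290,139)],B=[(169,376),(207,371)],C=[(663,376),(707,373)])
f=lambda a:np.array(a)/2.3+[160,45]-.28
for k in Q:
    P=cast(p,f(Q[k]),.008)*1000;l=cast(p,f(LN[k]),.008)*1000;h=cast(p,f(H[k]),.028)*1000
    x=(P[0]+P[1]-P[2]-P[3])/2;y=(P[0]+P[3]-P[1]-P[2])/2;ang=np.arctan2(x[1],x[0]);a2=np.arctan2(*(l[0]-l[1])[::-1]);v=h[0]-h[1]
    c=P.mean(0);n=np.array([-np.sin(ang),np.cos(ang)])
    print(k,c.round(1),np.linalg.norm(x).round(),np.linalg.norm(y).round(),'ang',np.degrees([ang,a2]).round(1),'line mid',l.mean(0).round(1),'target',(c-52*n).round(1),'left',(c+52*n).round(1),'holes',h.mean(0).round(1),'sole yaw',np.degrees(np.arctan2(-v[0],v[1])).round(1))
go([.40,.30,.2],-4)
E
```

```text
A [671.2 148.4] 198.0 207.0 ang [-5.2 -5.2] line mid [672.4 150. ] target [666.5  96.6] left [675.9 200.2] holes [662.4  98. ] sole yaw -4.3
B [440.2 233.8] 199.0 206.0 ang [4.8 4.7] line mid [439.4 236.1] target [444.6 182. ] left [435.9 285.6] holes [426.5 180.3] sole yaw 7.0
C [ 439.1 -246. ] 198.0 206.0 ang [1.  0.9] line mid [ 438.8 -246.7] target [ 440. -298.] left [ 438.2 -194. ] holes [ 420.5 -299.2] sole yaw 3.3
t 0.1 tcp [0.2068 0.5891 0.2063] gap 0.999 F [ 0.3  1.3 -1. ] grip 0.0
travel [-0.3477 -0.2609  0.0083] turn [-0.0006 -0.0002 -0.0853] rows 8.3
```

Emit:
apply_moves(
  claw=[1,1,1,1,1],
  travel=[
    [-0.035,-0.026,0],
    [-0.07,-0.052,0],
    [-0.105,-0.078,0],
    [-0.14,-0.105,0],
    [-0.174,-0.13,0],
  ],
  turn=[
    [0,0,-0.017],
    [0,0,-0.034],
    [0,0,-0.051],
    [0,0,-0.068],
    [0,0,-0.085],
  ],
  newtons=40,
)

```text
t: 0.52
tcp_pos: [0.3041, 0.4436, 0.2068]
tool_rot: [0.034, 0.999, -0.001, -0.0]
force: [1.5, 0.3, 0.6]
finger_gap: 1.004
gripper_force: 0.0
```

```bash
python3 -c "
from h import *
go([.673,.098,.12],-4)"
```

```text
t 0.52 tcp [0.3041 0.4436 0.2068] gap 1.004 F [1.5 0.3 0.6] grip 0.0
travel [-0.4893 -0.3998  0.1085] turn [-0.0003 -0.0002  0.0007] rows 12.3
```

Emit:
apply_moves(
  claw=[1,1,1,1,1],
  travel=[
    [-0.04,-0.033,0],
    [-0.08,-0.066,0],
    [-0.12,-0.1,0],
    [-0.163,-0.133,0],
    [-0.163,-0.133,0],
  ],
  turn=[
    [0,0,0],
    [0,0,0],
    [0,0,0],
    [0,0,0],
    [0,0,0],
  ],
)

```text
t: 0.93
tcp_pos: [0.4325, 0.3258, 0.2072]
tool_rot: [0.039, 0.999, -0.001, 0.002]
force: [-0.1, -0.1, -0.1]
finger_gap: 1.002
gripper_force: 0.0
```

Emit:
apply_moves(
  claw=[1,1,1,1,1],
  travel=[
    [-0.04,-0.033,0],
    [-0.08,-0.066,0],
    [-0.12,-0.1,0],
    [-0.163,-0.133,0],
    [-0.163,-0.133,0],
  ],
  turn=[
    [0,0,0],
    [0,0,0],
    [0,0,0],
    [0,0,0],
    [0,0,0],
  ],
)

```text
t: 1.35
tcp_pos: [0.5553, 0.21, 0.2071]
tool_rot: [0.038, 0.999, -0.001, 0.003]
force: [0.7, 0.5, -0.6]
finger_gap: 1.0
gripper_force: 0.0
```

Emit:
apply_moves(
  claw=[1,1,1,1,1],
  travel=[
    [-0.04,-0.033,0.03],
    [-0.08,-0.066,0.06],
    [-0.12,-0.1,0.09],
    [-0.163,-0.133,0.108],
    [-0.163,-0.133,0.108],
  ],
  turn=[
    [0,0,0],
    [0,0,0],
    [0,0,0],
    [0,0,0],
    [0,0,0],
  ],
)

```text
t: 1.77
tcp_pos: [0.673, 0.0966, 0.1179]
tool_rot: [0.036, 0.999, -0.0, -0.001]
force: [-0.4, 0.4, 0.2]
finger_gap: 1.0
gripper_force: 0.0
```

```bash
python3 -c "
from h import *
go([.673,.098,.009],-4)"
```

```text
t 1.77 tcp [0.673  0.0966 0.1179] gap 1.0 F [-0.4  0.4  0.2] grip 0.0
travel [-1.000e-04  1.800e-03  1.361e-01] turn [-0.0003 -0.0005 -0.001 ] rows 2.6
```

Emit:
apply_moves(
  claw=[1,1,1,1,1],
  travel=[
    [0,0.002,0.04],
    [0,0.002,0.08],
    [0,0.002,0.11],
    [0,0.002,0.136],
    [0,0.002,0.136],
  ],
  turn=[
    [0,0,0],
    [0,0,0],
    [0,0,0],
    [0,0,0],
    [0,0,0],
  ],
)

```text
t: 2.18
tcp_pos: [0.667, 0.1015, 0.0064]
tool_rot: [0.035, 0.999, -0.0, -0.006]
force: [0.0, 0.4, -1.1]
finger_gap: 0.999
gripper_force: 0.0
```

Emit:
apply_moves(
  claw=[-1,-1,-1,-1,-1],
  travel=[
    [0,0,0],
    [0,0,0],
    [0,0,0],
    [0,0,0],
    [0,0,0],
  ],
  turn=[
    [0,0,0],
    [0,0,0],
    [0,0,0],
    [0,0,0],
    [0,0,0],
  ],
)

```text
t: 2.6
tcp_pos: [0.6727, 0.1011, 0.0137]
tool_rot: [0.035, 0.999, 0.0, 0.001]
force: [-0.8, 0.5, -0.3]
finger_gap: 0.3
gripper_force: 0.0
```

Emit:
apply_moves(
  claw=[-1,-1,-1,-1,-1],
  travel=[
    [0,0,0],
    [0,0,0],
    [0,0,0],
    [0,0,0],
    [0,0,0],
  ],
  turn=[
    [0,0,0],
    [0,0,0],
    [0,0,0],
    [0,0,0],
    [0,0,0],
  ],
)

```text
t: 3.02
tcp_pos: [0.6717, 0.1009, 0.012]
tool_rot: [0.035, 0.999, -0.0, -0.0]
force: [0.6, 0.0, 0.5]
finger_gap: -0.004
gripper_force: 0.0
```

```bash
python3 -c "
from h import *
go([.68,-.133,.06],-4)"
```

```text
t 3.02 tcp [0.6717 0.1009 0.012 ] gap -0.004 F [0.6 0.  0.5] grip 0.0
travel [-0.0311 -0.2909 -0.06  ] turn [-0.     -0.     -0.0003] rows 5.7
```

The fingers shut completely without holding anything, so I'll look at what happened.

```bash
python3 -c "
from h import *
p=manip.snapshot('top');t=p['pixels'][40:260,150:500,::-1];q=manip.snapshot('side');s=q['pixels'][110:260,200:460,::-1]
a=cv2.resize(t,None,fx=1.6,fy=1.6,interpolation=2);b=cv2.resize(s,(560,323),interpolation=2)[:240]
cv2.imwrite('pics/miss.png',np.vstack([a,b]))
print(manip.sense()['q'].round(3))
"
```

```text
[-0.015  0.838  1.412 -0.     0.892 -1.515]
```

View pics/miss.png

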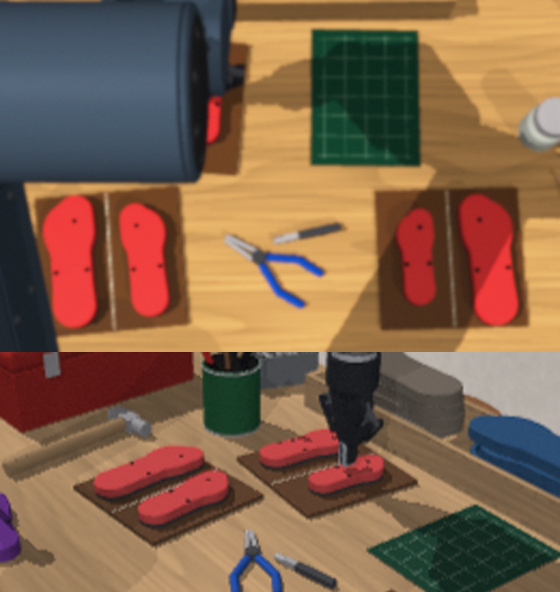

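```bash
python3 -c "
from h import *
q=manip.snapshot('side');s=q['pixels'][135:195,295:405,::-1]
cv2.imwrite('pics/miss2.png',cv2.resize(s,None,fx=7,fy=7,interpolation=2))
for z in(.012,.03):
  X=q['R']@[.6717,.1009,z]+q['t'];x=q['intrinsics']@X;print(x[:2]/x[2],7*(x[:2]/x[2]-[295,135]))
"
```

```text
[360.88598922 168.54406029] [461.20192456 234.808422  ]
[361.20342918 163.65552212] [463.42400428 200.58865486]
```

View pics/miss2.png

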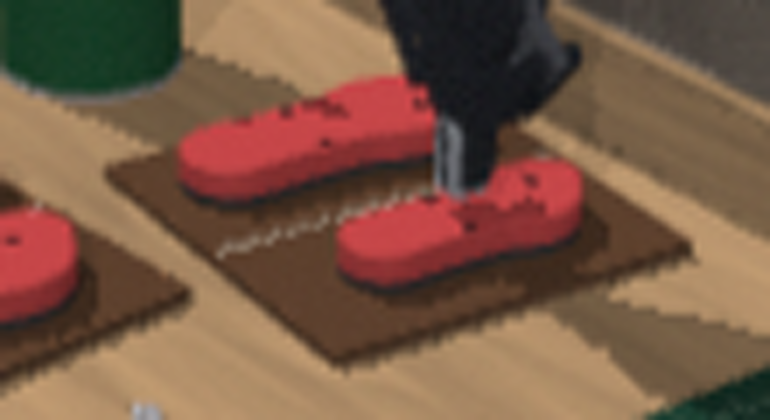

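```bash
python3 -c "
from h import *
q=manip.snapshot('side')
for cu,cv in((445,140),(452,165),(455,180),(462,188),(480,180),(420,250),(520,215),(465,215),(445,205)):
  u,v=round(295+cu/7),round(135+cv/7);d=q['depth'][v,u];print(cu,cv,(q['R'].T@(d*np.linalg.inv(q['intrinsics'])@[u,v,1]-q['t'])).round(4),q['pixels'][v,u])
for i in range(4): s=manip.sense();print(s['t'],s['tcp_pos'].round(4),s['finger_gap'])
"
```

```text
445 140 [0.6598 0.1008 0.0649] [ 95  97 101]
452 165 [0.6626 0.098  0.051 ] [88 88 93]
455 180 [0.6638 0.0988 0.0431] [79 81 86]
462 188 [0.6608 0.0905 0.044 ] [92 71 75]
480 180 [0.6715 0.0885 0.0451] [106  58  60]
420 250 [0.6303 0.0825 0.0251] [134  48  50]
520 215 [0.6847 0.0778 0.0275] [141  50  52]
465 215 [0.6605 0.0891 0.0303] [120  44  46]
445 205 [0.6684 0.1076 0.0268] [183  65  67]
3.2167 [0.6717 0.1009 0.0119] -0.0029796391029770684
3.2167 [0.6717 0.1009 0.0119] -0.0029796391029770684
3.2167 [0.6717 0.1009 0.0119] -0.0029796391029770684
3.2167 [0.6717 0.1009 0.0119] -0.0029796391029770684
```

The side depth puts the shut fingertips at z ≈ 0.033, just above the sole top at 0.028, while the reported TCP is 0.012. The tips therefore end about 20 mm short of the reported TCP. I'll reopen and go lower, watching the force.

Emit:
apply_moves(
  claw=[0.6,0.6,0.6,0.6,0.6],
  travel=[
    [0,-0.003,-0.02],
    [0,-0.003,-0.02],
    [0,-0.003,-0.02],
    [0,-0.003,-0.02],
    [0,-0.003,-0.02],
  ],
  turn=[
    [0,0,0],
    [0,0,0],
    [0,0,0],
    [0,0,0],
    [0,0,0],
  ],
)

```text
t: 3.63
tcp_pos: [0.6711, 0.0986, 0.0274]
tool_rot: [0.035, 0.999, 0.0, -0.0]
force: [0.5, 0.9, 1.0]
finger_gap: 0.708
gripper_force: 0.0
```

Emit:
apply_moves(
  claw=[0.6,0.6,0.6,0.6,0.6],
  travel=[
    [0,0,0],
    [0,0,0.01],
    [0,0,0.022],
    [0,0,0.034],
    [0,0,0.034],
  ],
  turn=[
    [0,0,0],
    [0,0,0],
    [0,0,0],
    [0,0,0],
    [0,0,0],
  ],
)

```text
t: 4.05
tcp_pos: [0.6691, 0.0986, -0.0025]
tool_rot: [0.035, 0.999, -0.0, -0.003]
force: [-0.7, -0.4, -1.0]
finger_gap: 0.8
gripper_force: 0.0
```

Emit:
apply_moves(
  claw=[0.6,0.6,0.6],
  travel=[
    [0,0,0.006],
    [0,0,0.012],
    [0,0,0.012],
  ],
  turn=[
    [0,0,0],
    [0,0,0],
    [0,0,0],
  ],
)

```text
t: 4.3
tcp_pos: [0.6709, 0.0985, -0.01]
tool_rot: [0.035, 0.999, -0.0, -0.001]
force: [-0.3, 0.3, 0.2]
finger_gap: 0.799
gripper_force: 0.0
```

```bash
python3 -c "
from h import *
go([.673,.098,-.009],-4)
q=manip.snapshot('side');s=q['pixels'][135:195,295:405,::-1]
cv2.imwrite('pics/a3.png',cv2.resize(s,None,fx=7,fy=7,interpolation=2))"
```

```text
t 4.3 tcp [ 0.6709  0.0985 -0.01  ] gap 0.799 F [-0.3  0.3  0.2] grip 0.0
travel [-0.0027 -0.0005 -0.0012] turn [-0.     -0.0005 -0.0003] rows 0.1
```

View pics/a3.png

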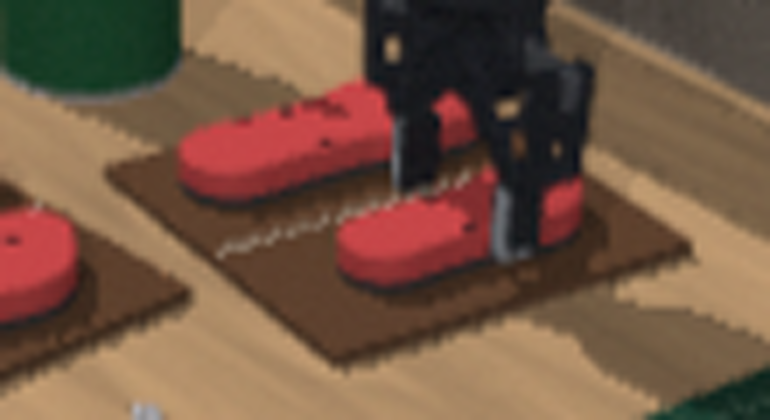

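The crop shows the fingers straddling the small sole, with the near tip at (515,260) beside it. I'll close and lift a little.

Emit:
apply_moves(
  claw=[-1,-1,-1,-1,-1],
  travel=[
    [0,0,0],
    [0,0,0],
    [0,0,0],
    [0,0,0],
    [0,0,0],
  ],
  turn=[
    [0,0,0],
    [0,0,0],
    [0,0,0],
    [0,0,0],
    [0,0,0],
  ],
)

```text
t: 4.77
tcp_pos: [0.6722, 0.0986, -0.0081]
tool_rot: [0.035, 0.999, -0.0, 0.001]
force: [0.5, 0.1, 4.4]
finger_gap: 0.461
gripper_force: 41.3
```

Emit:
apply_moves(
  claw=[-1,-1,-1,-1,-1],
  travel=[
    [0,0,0],
    [0,0,-0.02],
    [0,0,-0.045],
    [0,0,-0.07],
    [0,0,-0.07],
  ],
  turn=[
    [0,0,0],
    [0,0,0],
    [0,0,0],
    [0,0,0],
    [0,0,0],
  ],
)

```text
t: 5.18
tcp_pos: [0.6743, 0.0986, 0.051]
tool_rot: [0.035, 0.999, 0.0, 0.004]
force: [0.8, 0.0, 1.2]
finger_gap: 0.459
gripper_force: 41.0
```

```bash
python3 -c "
from h import *
go([.678,-.133,.047],-1.7)
q=manip.snapshot('side');s=q['pixels'][115:195,295:405,::-1]
cv2.imwrite('pics/a4.png',cv2.resize(s,None,fx=5,fy=5,interpolation=2))"
```

```text
t 5.18 tcp [0.6743 0.0986 0.051 ] gap 0.459 F [0.8 0.  1.2] grip 41.0
travel [-0.025  -0.2884  0.005 ] turn [ 0.0001  0.0023 -0.0131] rows 5.6
```

View pics/a4.png

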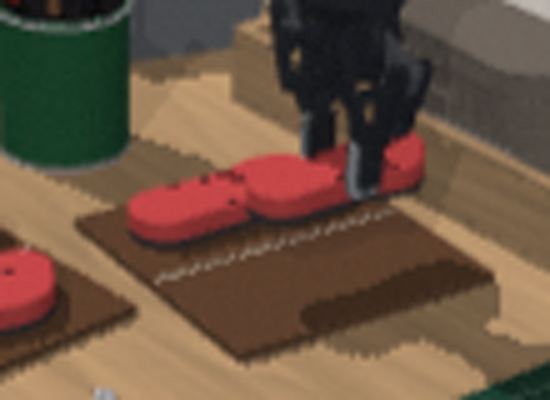

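The small sole is held flat at gap 0.46, which is about 39 mm. Now to the mat.

Emit:
apply_moves(
  claw=[-1,-1,-1,-1,-1],
  travel=[
    [-0.004,-0.045,0],
    [-0.008,-0.09,0],
    [-0.012,-0.135,0],
    [-0.016,-0.18,0],
    [-0.02,-0.22,0],
  ],
  turn=[
    [0,0,-0.003],
    [0,0,-0.006],
    [0,0,-0.009],
    [0,0,-0.013],
    [0,0,-0.013],
  ],
)

```text
t: 5.65
tcp_pos: [0.6737, -0.0799, 0.0454]
tool_rot: [0.015, 1.0, 0.0, -0.001]
force: [0.6, 0.5, 0.2]
finger_gap: 0.457
gripper_force: 41.0
```

Emit:
apply_moves(
  claw=[-1,-1,-1,-1,-1],
  travel=[
    [-0.003,-0.035,0],
    [-0.005,-0.068,0],
    [-0.005,-0.068,0],
    [-0.005,-0.068,0.03],
    [-0.005,-0.068,0.03],
  ],
  turn=[
    [0,0,0],
    [0,0,0],
    [0,0,0],
    [0,0,0],
    [0,0,0],
  ],
)

```text
t: 6.07
tcp_pos: [0.6736, -0.1319, 0.0184]
tool_rot: [0.016, 1.0, 0.002, -0.004]
force: [-0.2, -0.1, -0.5]
finger_gap: 0.457
gripper_force: 41.0
```

```bash
python3 -c "
from h import *
go([.678,-.133,-.012],-1.7)"
```

```text
t 6.07 tcp [ 0.6736 -0.1319  0.0184] gap 0.457 F [-0.2 -0.1 -0.5] grip 41.0
travel [-0.0059 -0.0013  0.038 ] turn [ 0.001  -0.0028 -0.0005] rows 0.7
```

Lower, release and raise.

Emit:
apply_moves(
  claw=[-1,-1,-1,-1,-1],
  travel=[
    [0,0,0.015],
    [0,0,0.025],
    [0,0,0.033],
    [0,0,0.037],
    [0,0,0.037],
  ],
  turn=[
    [0,0,0],
    [0,0,0],
    [0,0,0],
    [0,0,0],
    [0,0,0],
  ],
)

```text
t: 6.48
tcp_pos: [0.6769, -0.1319, -0.0074]
tool_rot: [0.015, 1.0, 0.0, -0.001]
force: [-0.8, 1.1, -0.5]
finger_gap: 0.46
gripper_force: 41.0
```

Emit:
apply_moves(
  claw=[0.6,0.6,0.6,0.6,0.6],
  travel=[
    [0,0,0],
    [0,0,0],
    [0,0,0],
    [0,0,-0.03],
    [0,0,-0.07],
  ],
  turn=[
    [0,0,0],
    [0,0,0],
    [0,0,0],
    [0,0,0],
    [0,0,0],
  ],
)

```text
t: 6.9
tcp_pos: [0.6748, -0.1318, 0.0473]
tool_rot: [0.015, 1.0, 0.001, -0.003]
force: [-0.2, -0.0, 0.7]
finger_gap: 0.803
gripper_force: 0.0
```

Emit:
apply_moves(
  claw=[0.8,0.8,0.8,0.8,0.8],
  travel=[
    [0,0.01,-0.04],
    [0,0.06,-0.06],
    [0,0.11,-0.06],
    [0,0.16,-0.06],
    [0,0.2,-0.06],
  ],
  turn=[
    [0,0,0],
    [0,0,0],
    [0,0,0],
    [0,0,0],
    [0,0,0],
  ],
)

```text
t: 7.32
tcp_pos: [0.6825, 0.0298, 0.0993]
tool_rot: [0.015, 1.0, 0.0, 0.001]
force: [0.1, -0.2, -0.8]
finger_gap: 0.904
gripper_force: 0.0
```

```bash
python3 -c "
from h import *
go([.440,.183,.08],6)"
```

```text
t 7.32 tcp [0.6825 0.0298 0.0993] gap 0.904 F [ 0.1 -0.2 -0.8] grip 0.0
travel [0.3088 0.1823 0.0235] turn [ 0.0001  0.0008 -0.0428] rows 6.9
```

Emit:
apply_moves(
  claw=[0.8,0.8,0.8,0.8,0.8],
  travel=[
    [0.04,0.024,0],
    [0.08,0.047,0],
    [0.12,0.071,0],
    [0.16,0.094,0],
    [0.2,0.118,0],
  ],
  turn=[
    [0,0,0],
    [0,0,0],
    [0,0,0],
    [0,0,0],
    [0,0,0],
  ],
)

```text
t: 7.73
tcp_pos: [0.524, 0.1272, 0.0984]
tool_rot: [0.015, 1.0, 0.0, 0.001]
force: [0.5, 0.5, 0.6]
finger_gap: 0.897
gripper_force: 0.0
```

Emit:
apply_moves(
  claw=[0.8,0.8,0.8,0.8,0.8],
  travel=[
    [0.04,0.024,0],
    [0.08,0.047,0],
    [0.109,0.064,0.01],
    [0.109,0.064,0.023],
    [0.109,0.064,0.023],
  ],
  turn=[
    [0,0,-0.015],
    [0,0,-0.03],
    [0,0,-0.043],
    [0,0,-0.043],
    [0,0,-0.043],
  ],
)

```text
t: 8.15
tcp_pos: [0.4372, 0.1809, 0.0789]
tool_rot: [-0.054, 0.999, -0.0, -0.001]
force: [0.4, -0.2, 1.2]
finger_gap: 0.899
gripper_force: 0.0
```

```bash
python3 -c "
from h import *
manip.snapshot('side')
go([.440,.183,-.012],6)"
```

```text
t 8.2 tcp [0.4393 0.1806 0.0794] gap 0.902 F [ 0.   0.5 -0.3] grip 0.0
travel [-0.0011  0.0028  0.1143] turn [-0.      0.0001  0.0005] rows 2.2
```

Emit:
apply_moves(
  claw=[0.8,0.8,0.8,0.8,0.8],
  travel=[
    [-0.001,0.003,0.04],
    [-0.001,0.003,0.075],
    [-0.001,0.003,0.1],
    [-0.001,0.003,0.112],
    [-0.001,0.003,0.112],
  ],
  turn=[
    [0,0,0],
    [0,0,0],
    [0,0,0],
    [0,0,0],
    [0,0,0],
  ],
)

```text
t: 8.62
tcp_pos: [0.4406, 0.1821, -0.0117]
tool_rot: [-0.052, 0.999, -0.0, -0.001]
force: [0.3, 0.0, 0.7]
finger_gap: 0.897
gripper_force: 0.0
```

Emit:
apply_moves(
  claw=[-1,-1,-1,-1,-1],
  travel=[
    [0,0,0],
    [0,0,0],
    [0,0,0],
    [0,0,0],
    [0,0,0],
  ],
  turn=[
    [0,0,0],
    [0,0,0],
    [0,0,0],
    [0,0,0],
    [0,0,0],
  ],
)

```text
t: 9.03
tcp_pos: [0.4413, 0.1828, -0.009]
tool_rot: [-0.053, 0.999, 0.0, 0.002]
force: [0.4, -1.3, 7.0]
finger_gap: 0.55
gripper_force: 42.2
```

Emit:
apply_moves(
  claw=[-1,-1,-1,-1,-1],
  travel=[
    [0,0,0],
    [0,0,-0.02],
    [0,0,-0.045],
    [0,0,-0.08],
    [0,0,-0.08],
  ],
  turn=[
    [0,0,0],
    [0,0,0],
    [0,0,0],
    [0,0,0],
    [0,0,0],
  ],
)

```text
t: 9.45
tcp_pos: [0.4425, 0.1833, 0.0574]
tool_rot: [-0.053, 0.999, 0.0, 0.004]
force: [0.6, 0.2, -0.7]
finger_gap: 0.548
gripper_force: 41.6
```

```bash
python3 -c "
from h import *
manip.snapshot('side');go([.6665,.0966,.055],-5.2)"
```

```text
t 9.5 tcp [0.4419 0.1831 0.056 ] gap 0.549 F [-0.  -0.7 -1.7] grip 41.6
travel [-0.2678 -0.1371  0.0029] turn [0.0003 0.0019 0.0624] rows 5.8
```

Emit:
apply_moves(
  claw=[-1,-1,-1,-1,-1],
  travel=[
    [-0.04,-0.021,-0.01],
    [-0.08,-0.041,-0.02],
    [-0.12,-0.062,-0.02],
    [-0.16,-0.082,-0.02],
    [-0.2,-0.103,-0.02],
  ],
  turn=[
    [0,0,0.012],
    [0,0,0.025],
    [0,0,0.037],
    [0,0,0.05],
    [0,0,0.062],
  ],
)

```text
t: 9.92
tcp_pos: [0.6085, 0.1169, 0.0689]
tool_rot: [0.046, 0.999, 0.0, -0.001]
force: [0.8, 0.0, -1.5]
finger_gap: 0.555
gripper_force: 41.5
```

```bash
python3 -c "
from h import *
go([.6665,.0966,.03],-5.2)"
```

```text
t 9.92 tcp [0.6085 0.1169 0.0689] gap 0.555 F [ 0.8  0.  -1.5] grip 41.5
travel [-0.0746 -0.0187  0.0486] turn [-0.     -0.0005 -0.0003] rows 1.7
```

Emit:
apply_moves(
  claw=[-1,-1,-1,-1,-1],
  travel=[
    [-0.035,-0.009,0],
    [-0.07,-0.018,0],
    [-0.073,-0.019,0.02],
    [-0.073,-0.019,0.045],
    [-0.073,-0.019,0.045],
  ],
  turn=[
    [0,0,0],
    [0,0,0],
    [0,0,0],
    [0,0,0],
    [0,0,0],
  ],
)

```text
t: 10.33
tcp_pos: [0.6606, 0.0968, 0.0284]
tool_rot: [0.045, 0.999, -0.0, -0.005]
force: [-1.0, 0.9, -1.0]
finger_gap: 0.549
gripper_force: 41.5
```

```bash
python3 -c "
from h import *
manip.snapshot('side');manip.snapshot('side');go([.6665,.0966,-.007],-5.2)"
```

```text
t 10.43 tcp [0.6623 0.0974 0.0316] gap 0.549 F [ 0.4 -0.9 -0.5] grip 41.5
travel [-0.0056 -0.0005  0.0482] turn [-0.0001 -0.0016  0.0004] rows 0.9
```

Emit:
apply_moves(
  claw=[-1,-1,-1,-1,-1],
  travel=[
    [-0.005,0,0.015],
    [-0.005,0,0.03],
    [-0.005,0,0.042],
    [-0.005,0,0.047],
    [-0.005,0,0.047],
  ],
  turn=[
    [0,0,0],
    [0,0,0],
    [0,0,0],
    [0,0,0],
    [0,0,0],
  ],
)

```text
t: 10.85
tcp_pos: [0.6671, 0.097, -0.0057]
tool_rot: [0.045, 0.999, -0.0, -0.002]
force: [0.8, -1.0, -1.7]
finger_gap: 0.553
gripper_force: 41.5
```

Emit:
apply_moves(
  claw=[-1,-1,0.7,0.7,0.7],
  travel=[
    [0,0,0],
    [0,0,0],
    [0,0,0],
    [0,0,0],
    [0,0,0],
  ],
  turn=[
    [0,0,0],
    [0,0,0],
    [0,0,0],
    [0,0,0],
    [0,0,0],
  ],
)

```text
t: 11.27
tcp_pos: [0.6692, 0.0968, -0.0032]
tool_rot: [0.045, 0.999, 0.0, 0.001]
force: [0.2, -0.4, 0.2]
finger_gap: 0.85
gripper_force: 0.0
```

Emit:
apply_moves(
  claw=[0.8,0.8,0.8,0.8,0.8],
  travel=[
    [0,0,-0.03],
    [0,0,-0.07],
    [0,0,-0.1],
    [0.04,-0.03,-0.1],
    [0.08,-0.06,-0.1],
  ],
  turn=[
    [0,0,0],
    [0,0,0],
    [0,0,0],
    [0,0,0],
    [0,0,0],
  ],
)

```text
t: 11.68
tcp_pos: [0.604, 0.0548, 0.079]
tool_rot: [0.044, 0.999, -0.0, 0.005]
force: [-0.5, -1.5, -0.4]
finger_gap: 0.9
gripper_force: 0.0
```

```bash
python3 -c "
from h import *
go([.436,-.296,.08],3)"
```

```text
t 11.68 tcp [0.604  0.0548 0.079 ] gap 0.9 F [-0.5 -1.5 -0.4] grip 0.0
travel [ 0.171  -0.4551 -0.0028] turn [-0.0003  0.003  -0.0444] rows 9.3
```

Emit:
apply_moves(
  claw=[0.8,0.8,0.8,0.8,0.8],
  travel=[
    [0.018,-0.048,0],
    [0.036,-0.095,0],
    [0.054,-0.143,0],
    [0.072,-0.19,0],
    [0.086,-0.228,0],
  ],
  turn=[
    [0,0,0],
    [0,0,0],
    [0,0,0],
    [0,0,0],
    [0,0,0],
  ],
)

```text
t: 12.1
tcp_pos: [0.5146, -0.123, 0.0766]
tool_rot: [0.045, 0.999, -0.0, 0.0]
force: [0.3, 0.7, -0.3]
finger_gap: 0.898
gripper_force: 0.0
```

Emit:
apply_moves(
  claw=[0.8,0.8,0.8,0.8,0.8],
  travel=[
    [0.018,-0.048,0],
    [0.036,-0.095,0],
    [0.054,-0.143,0],
    [0.072,-0.19,0],
    [0.085,-0.227,0],
  ],
  turn=[
    [0,0,-0.015],
    [0,0,-0.03],
    [0,0,-0.044],
    [0,0,-0.044],
    [0,0,-0.044],
  ],
)

```text
t: 12.52
tcp_pos: [0.4306, -0.2985, 0.0766]
tool_rot: [-0.024, 1.0, -0.001, 0.0]
force: [0.8, 0.5, 0.8]
finger_gap: 0.898
gripper_force: 0.0
```

```bash
python3 -c "
from h import *
manip.snapshot('side');manip.snapshot('side');go([.436,-.296,-.010],3)"
```

```text
t 12.62 tcp [ 0.4311 -0.3013  0.0768] gap 0.898 F [ 0.1 -0.5  0.1] grip 0.0
travel [-0.0061  0.0068  0.1085] turn [-0.0014  0.0008 -0.0032] rows 2.1
```

Emit:
apply_moves(
  claw=[1,1,1,1,1],
  travel=[
    [-0.006,0.006,0.02],
    [-0.006,0.006,0.06],
    [-0.006,0.006,0.09],
    [-0.006,0.006,0.108],
    [-0.006,0.006,0.108],
  ],
  turn=[
    [0,0,0],
    [0,0,0],
    [0,0,0],
    [0,0,0],
    [0,0,0],
  ],
)

```text
t: 13.03
tcp_pos: [0.4351, -0.2883, -0.0128]
tool_rot: [-0.025, 1.0, 0.002, -0.002]
force: [-0.5, -0.0, -0.7]
finger_gap: 1.003
gripper_force: 0.0
```

Emit:
apply_moves(
  claw=[-1,-1,-1,-1,-1],
  travel=[
    [0,0,0],
    [0,0,0],
    [0,0,0],
    [0,0,0],
    [0,0,0],
  ],
  turn=[
    [0,0,0],
    [0,0,0],
    [0,0,0],
    [0,0,0],
    [0,0,0],
  ],
)

```text
t: 13.45
tcp_pos: [0.4375, -0.2913, -0.0088]
tool_rot: [-0.024, 1.0, -0.001, 0.001]
force: [0.6, 0.9, 6.7]
finger_gap: 0.632
gripper_force: 43.3
```

Emit:
apply_moves(
  claw=[-1,-1,-1,-1,-1],
  travel=[
    [0,0,0],
    [0,0,-0.02],
    [0,0,-0.045],
    [0,0,-0.09],
    [0,0,-0.09],
  ],
  turn=[
    [0,0,0],
    [0,0,0],
    [0,0,0],
    [0,0,0],
    [0,0,0],
  ],
)

```text
t: 13.87
tcp_pos: [0.4388, -0.2928, 0.0666]
tool_rot: [-0.024, 1.0, -0.003, 0.003]
force: [1.3, -0.1, -0.7]
finger_gap: 0.631
gripper_force: 43.1
```

```bash
python3 -c "
from h import *
manip.snapshot('side');go([.445,.182,.07],4.8)"
```

```text
t 13.92 tcp [ 0.4381 -0.2922  0.0648] gap 0.636 F [-0.1 -0.4 -1.3] grip 43.0
travel [-0.0375  0.5915 -0.0096] turn [-0.0018  0.0015 -0.0112] rows 11.4
```

Emit:
apply_moves(
  claw=[-1,-1,-1,-1,-1],
  travel=[
    [-0.01,0.045,0],
    [-0.02,0.09,0],
    [-0.03,0.135,0],
    [-0.037,0.18,0],
    [-0.037,0.197,0],
  ],
  turn=[
    [0,0,0],
    [0,0,0],
    [0,0,0],
    [0,0,0],
    [0,0,0],
  ],
)

```text
t: 14.33
tcp_pos: [0.4561, -0.1268, 0.0608]
tool_rot: [-0.026, 1.0, 0.002, -0.002]
force: [-0.4, -0.4, -1.5]
finger_gap: 0.631
gripper_force: 43.1
```

Emit:
apply_moves(
  claw=[-1,-1,-1,-1,-1],
  travel=[
    [0,0.045,0],
    [0,0.09,0],
    [0,0.135,0],
    [0,0.18,0],
    [0,0.197,0],
  ],
  turn=[
    [0,0,0],
    [0,0,0],
    [0,0,0],
    [0,0,0],
    [0,0,0],
  ],
)

```text
t: 14.75
tcp_pos: [0.4479, 0.0293, 0.061]
tool_rot: [-0.026, 1.0, 0.001, -0.002]
force: [0.6, -0.0, -1.8]
finger_gap: 0.639
gripper_force: 43.1
```

Emit:
apply_moves(
  claw=[-1,-1,-1,-1,-1],
  travel=[
    [0,0.045,0],
    [0,0.09,0],
    [0,0.135,0],
    [0,0.17,0],
    [0,0.185,0],
  ],
  turn=[
    [0,0,0],
    [0,0,-0.006],
    [0,0,-0.011],
    [0,0,-0.011],
    [0,0,-0.011],
  ],
)

```text
t: 15.17
tcp_pos: [0.4423, 0.1764, 0.061]
tool_rot: [-0.043, 0.999, 0.0, -0.001]
force: [0.7, -0.5, -1.4]
finger_gap: 0.635
gripper_force: 43.1
```

```bash
python3 -c "
from h import *
manip.snapshot('side');manip.snapshot('side');manip.snapshot('side');go([.446,.182,.022],4.8)"
```

```text
t 15.32 tcp [0.4427 0.1742 0.0611] gap 0.635 F [-0.3 -0.1 -1.4] grip 43.1
travel [-0.005   0.0094  0.0488] turn [-0.0001 -0.0003  0.0006] rows 1.0
```

Emit:
apply_moves(
  claw=[-1,-1,-1,-1,-1],
  travel=[
    [-0.005,0.009,0],
    [-0.005,0.009,0.025],
    [-0.005,0.009,0.049],
    [-0.005,0.009,0.065],
    [-0.005,0.009,0.065],
  ],
  turn=[
    [0,0,0],
    [0,0,0],
    [0,0,0],
    [0,0,0],
    [0,0,0],
  ],
)

```text
t: 15.73
tcp_pos: [0.4457, 0.1798, 0.0075]
tool_rot: [-0.04, 0.999, -0.0, -0.002]
force: [0.1, 0.3, -1.4]
finger_gap: 0.636
gripper_force: 43.1
```

```bash
python3 -c "
from h import *
manip.snapshot('side');manip.snapshot('side');manip.snapshot('side');go([.446,.182,-.008],4.8)"
```

```text
t 15.88 tcp [0.4473 0.1805 0.0098] gap 0.638 F [ 0.7 -0.7 -0.1] grip 43.1
travel [0.0015 0.002  0.0223] turn [-0.      0.0001 -0.0006] rows 0.4
```

Emit:
apply_moves(
  claw=[-1,-1,-1,-1,-1],
  travel=[
    [0.001,0.002,0.01],
    [0.001,0.002,0.018],
    [0.001,0.002,0.022],
    [0.001,0.002,0.022],
    [0.001,0.002,0.022],
  ],
  turn=[
    [0,0,0],
    [0,0,0],
    [0,0,0],
    [0,0,0],
    [0,0,0],
  ],
)

```text
t: 16.3
tcp_pos: [0.4457, 0.1826, -0.0081]
tool_rot: [-0.042, 0.999, -0.0, -0.0]
force: [-0.2, 0.3, -1.1]
finger_gap: 0.641
gripper_force: 43.1
```

Emit:
apply_moves(
  claw=[0.8,0.8,0.8,0.8,0.8],
  travel=[
    [0,0,0],
    [0,0,0],
    [0,0,0],
    [0,0,0],
    [0,0,0],
  ],
  turn=[
    [0,0,0],
    [0,0,0],
    [0,0,0],
    [0,0,0],
    [0,0,0],
  ],
)

```text
t: 16.72
tcp_pos: [0.446, 0.1826, -0.0078]
tool_rot: [-0.042, 0.999, 0.0, 0.0]
force: [-0.8, 0.4, 0.2]
finger_gap: 0.897
gripper_force: 0.0
```

Emit:
apply_moves(
  claw=[0.8,0.8,0.8,0.8,0.8],
  travel=[
    [0,0,-0.03],
    [0,0,-0.07],
    [0,-0.03,-0.11],
    [0,-0.07,-0.11],
    [0,-0.11,-0.11],
  ],
  turn=[
    [0,0,0],
    [0,0,0],
    [0,0,0],
    [0,0,0],
    [0,0,0],
  ],
)

```text
t: 17.13
tcp_pos: [0.4547, 0.0946, 0.0822]
tool_rot: [-0.043, 0.999, -0.0, 0.003]
force: [0.3, 0.0, -0.2]
finger_gap: 0.897
gripper_force: 0.0
```

```bash
python3 -c "
from h import *
p=manip.snapshot('top');cv2.imwrite('pics/top5.png',p['pixels'][:,:,::-1])
for s in soles(p):print(s)
for s in soles(p,.023):print(s) if abs(s['L']-135)<8 else 0
go([.678,-.133,.08],-1.7)"
```

```text
{'uv': array([411., 201.]), 'c': array([ 438.1, -192.8]), 'box': array([ 438. , -194.1]), 'L': np.float64(137.1), 'waist': np.float64(40.2), 'ang': np.float32(-0.5), 'edge': array([ -6.7, -18.3]), 'wtoe': np.float64(51.5), 'wheel': np.float64(46.6)}
{'uv': array([378.,  99.]), 'c': array([ 675.6, -130. ]), 'box': array([ 675.5, -131.2]), 'L': np.float64(137.0), 'waist': np.float64(41.6), 'ang': np.float32(-1.4), 'edge': array([ -0. , -10.4]), 'wtoe': np.float64(53.2), 'wheel': np.float64(43.4)}
{'uv': array([278., 101.]), 'c': array([676.8,  96.6]), 'box': array([676.8,  95.6]), 'L': np.float64(144.2), 'waist': np.float64(52.9), 'ang': np.float32(-0.1), 'edge': array([  0.5, -18. ]), 'wtoe': np.float64(62.4), 'wheel': np.float64(52.5)}
{'uv': array([233.,  98.]), 'c': array([683.7, 203.7]), 'box': array([684.1, 205.8]), 'L': np.float64(149.8), 'waist': np.float64(52.2), 'ang': np.float32(-9.5), 'edge': array([16.4, -4.1]), 'wtoe': np.float64(63.5), 'wheel': np.float64(51.4)}
{'uv': array([411., 201.]), 'c': array([ 438.8, -193.8]), 'box': array([ 438.8, -195.1]), 'L': np.float64(137.7), 'waist': np.float64(40.4), 'ang': np.float32(-0.5), 'edge': array([ -6.7, -18.3]), 'wtoe': np.float64(51.7), 'wheel': np.float64(46.8)}
{'uv': array([378.,  99.]), 'c': array([ 677.4, -130.7]), 'box': array([ 677.4, -131.8]), 'L': np.float64(137.7), 'waist': np.float64(41.8), 'ang': np.float32(-1.4), 'edge': array([ -0. , -10.4]), 'wtoe': np.float64(53.4), 'wheel': np.float64(43.6)}
t 17.18 tcp [0.4552 0.0897 0.0813] gap 0.901 F [-0.4 -2.5 -0.2] grip 0.0
travel [-0.2548 -0.3002  0.0034] turn [-0.0008  0.0013  0.0355] rows 7.6
```

View pics/top5.png

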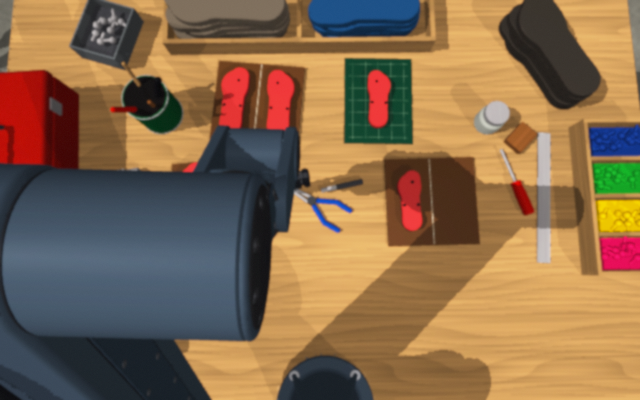

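The small sole lies on the mat at pixel (378,99), measured at (0.677,-0.131). The medium is on board A at (280,100), and the arm hides board B. I'll fetch the small sole.

Emit:
apply_moves(
  claw=[0.6,0.6,0.6,0.6,0.6],
  travel=[
    [-0.032,-0.038,0],
    [-0.064,-0.075,0],
    [-0.096,-0.113,0],
    [-0.127,-0.15,0],
    [-0.15,-0.177,0],
  ],
  turn=[
    [0,0,0],
    [0,0,0],
    [0,0,0],
    [0,0,0],
    [0,0,0],
  ],
)

```text
t: 17.6
tcp_pos: [0.5871, -0.039, 0.0803]
tool_rot: [-0.041, 0.999, -0.001, 0.001]
force: [1.0, 0.6, -0.2]
finger_gap: 0.796
gripper_force: 0.0
```

Emit:
apply_moves(
  claw=[0.6,0.6,0.6,0.6,0.6],
  travel=[
    [-0.032,-0.038,0],
    [-0.064,-0.075,0],
    [-0.105,-0.123,0],
    [-0.105,-0.123,0],
    [-0.105,-0.123,0],
  ],
  turn=[
    [0,0,0.02],
    [0,0,0.036],
    [0,0,0.036],
    [0,0,0.036],
    [0,0,0.036],
  ],
)

```text
t: 18.02
tcp_pos: [0.6786, -0.1303, 0.0797]
tool_rot: [0.016, 1.0, -0.001, 0.001]
force: [0.1, -0.5, 0.1]
finger_gap: 0.799
gripper_force: 0.0
```

```bash
python3 -c "
from h import *
manip.snapshot('side');manip.snapshot('side');manip.snapshot('side');go([.677,-.131,-.013],-1.7)"
```

```text
t 18.17 tcp [ 0.6742 -0.1257  0.0792] gap 0.799 F [-0.2 -0.3 -0.6] grip 0.0
travel [-0.0041 -0.0068  0.1152] turn [ 0.0005 -0.0012  0.0001] rows 2.2
```

Emit:
apply_moves(
  claw=[0.6,0.6,0.6,0.6,0.6],
  travel=[
    [-0.003,-0.006,0.03],
    [-0.003,-0.006,0.065],
    [-0.003,-0.006,0.095],
    [-0.003,-0.006,0.114],
    [-0.003,-0.006,0.114],
  ],
  turn=[
    [0,0,0],
    [0,0,0],
    [0,0,0],
    [0,0,0],
    [0,0,0],
  ],
)

```text
t: 18.58
tcp_pos: [0.6743, -0.1294, -0.0151]
tool_rot: [0.014, 1.0, 0.002, -0.004]
force: [0.4, -0.5, 0.3]
finger_gap: 0.801
gripper_force: 0.0
```

Emit:
apply_moves(
  claw=[-1,-1,-1,-1,-1],
  travel=[
    [0,0,0],
    [0,0,0],
    [0,0,0],
    [0,0,0],
    [0,0,0],
  ],
  turn=[
    [0,0,0],
    [0,0,0],
    [0,0,0],
    [0,0,0],
    [0,0,0],
  ],
)

```text
t: 19.0
tcp_pos: [0.68, -0.1325, -0.0091]
tool_rot: [0.015, 1.0, -0.0, 0.002]
force: [0.2, 0.9, 4.3]
finger_gap: 0.46
gripper_force: 40.7
```

Emit:
apply_moves(
  claw=[-1,-1,-1,-1,-1],
  travel=[
    [0,0,0],
    [0,0,-0.02],
    [0,0,-0.045],
    [0,0,-0.09],
    [0,0,-0.09],
  ],
  turn=[
    [0,0,0],
    [0,0,0],
    [0,0,0],
    [0,0,0],
    [0,0,0],
  ],
)

```text
t: 19.42
tcp_pos: [0.6831, -0.1338, 0.0676]
tool_rot: [0.015, 1.0, -0.002, 0.006]
force: [1.5, -1.2, 1.3]
finger_gap: 0.458
gripper_force: 40.3
```

```bash
python3 -c "
from h import *
manip.snapshot('side');go([.440,-.298,.06],1)"
```

```text
t 19.47 tcp [ 0.682  -0.1335  0.0654] gap 0.459 F [-0.4  0.4 -0.9] grip 40.4
travel [ 0.2963 -0.2146  0.0047] turn [-0.0011  0.0028 -0.0151] rows 7.0
```

Emit:
apply_moves(
  claw=[-1,-1,-1,-1,-1],
  travel=[
    [0.04,-0.029,0],
    [0.08,-0.058,0],
    [0.12,-0.087,0],
    [0.16,-0.116,0],
    [0.18,-0.13,0],
  ],
  turn=[
    [0,0,0],
    [0,0,0],
    [0,0,0],
    [0,0,0],
    [0,0,0],
  ],
)

```text
t: 19.88
tcp_pos: [0.5268, -0.2327, 0.0598]
tool_rot: [0.016, 1.0, 0.001, -0.002]
force: [0.5, -0.8, -0.1]
finger_gap: 0.459
gripper_force: 40.4
```

Emit:
apply_moves(
  claw=[-1,-1,-1,-1,-1],
  travel=[
    [0.04,-0.029,0],
    [0.08,-0.058,0],
    [0.114,-0.084,0],
    [0.114,-0.084,0.01],
    [0.114,-0.084,0.03],
  ],
  turn=[
    [0,0,-0.01],
    [0,0,-0.015],
    [0,0,-0.015],
    [0,0,-0.015],
    [0,0,-0.015],
  ],
)

```text
t: 20.3
tcp_pos: [0.4375, -0.2983, 0.0374]
tool_rot: [-0.006, 1.0, -0.001, 0.001]
force: [0.5, -0.1, 0.2]
finger_gap: 0.46
gripper_force: 40.4
```

```bash
python3 -c "
from h import *
manip.snapshot('side');manip.snapshot('side');manip.snapshot('side');manip.snapshot('side');go([.442,-.298,-.005],1)"
```

```text
t 20.5 tcp [ 0.4382 -0.2955  0.0362] gap 0.455 F [-0.6  0.2 -1. ] grip 40.4
travel [-0.0047 -0.0033  0.0514] turn [ 0.0005 -0.0004  0.    ] rows 1.0
```

Emit:
apply_moves(
  claw=[-1,-1,-1,-1,-1],
  travel=[
    [-0.004,-0.003,0.015],
    [-0.004,-0.003,0.03],
    [-0.004,-0.003,0.045],
    [-0.004,-0.003,0.051],
    [-0.004,-0.003,0.051],
  ],
  turn=[
    [0,0,0],
    [0,0,0],
    [0,0,0],
    [0,0,0],
    [0,0,0],
  ],
)

```text
t: 20.92
tcp_pos: [0.4423, -0.2983, -0.0043]
tool_rot: [-0.009, 1.0, -0.0, 0.0]
force: [0.8, 0.2, -1.1]
finger_gap: 0.456
gripper_force: 41.7
```

Emit:
apply_moves(
  claw=[-1,-1,0.7,0.7,0.7],
  travel=[
    [0,0,0],
    [0,0,0],
    [0,0,0],
    [0,0,0],
    [0,0,0],
  ],
  turn=[
    [0,0,0],
    [0,0,0],
    [0,0,0],
    [0,0,0],
    [0,0,0],
  ],
)

```text
t: 21.33
tcp_pos: [0.4418, -0.2987, -0.0038]
tool_rot: [-0.009, 1.0, -0.0, 0.0]
force: [0.0, -0.3, -0.1]
finger_gap: 0.843
gripper_force: 0.0
```

Emit:
apply_moves(
  claw=[0.7,0.7,0.7,0.7,0.7],
  travel=[
    [0,0,-0.04],
    [0,0,-0.08],
    [-0.02,0.02,-0.12],
    [-0.06,0.04,-0.14],
    [-0.1,0.06,-0.15],
  ],
  turn=[
    [0,0,0],
    [0,0,0],
    [0,0,0],
    [0,0,0],
    [0,0,0],
  ],
)

```text
t: 21.75
tcp_pos: [0.5223, -0.25, 0.1195]
tool_rot: [-0.007, 1.0, -0.002, 0.002]
force: [0.3, -1.0, -0.0]
finger_gap: 0.851
gripper_force: 0.0
```

Emit:
apply_moves(
  claw=[0.7,0.7,0.7,0.7,0.7],
  travel=[
    [-0.04,0.02,0],
    [-0.08,0.04,0],
    [-0.12,0.06,0],
    [-0.16,0.1,0],
    [-0.19,0.14,0],
  ],
  turn=[
    [0,0,0],
    [0,0,0],
    [0,0,0],
    [0,0,0],
    [0,0,0],
  ],
)

```text
t: 22.17
tcp_pos: [0.6719, -0.1362, 0.1162]
tool_rot: [-0.008, 1.0, -0.001, 0.001]
force: [0.5, -0.1, -0.2]
finger_gap: 0.85
gripper_force: 0.0
```

```bash
python3 -c "
from h import *
p=manip.snapshot('top');cv2.imwrite('pics/top6.png',p['pixels'][:,:,::-1])
for s in soles(p):print(s)
"
```

```text
{'uv': array([456., 199.]), 'c': array([ 441.3, -297.8]), 'box': array([ 441.4, -295.6]), 'L': np.float64(137.1), 'waist': np.float64(39.3), 'ang': np.float32(-3.3), 'edge': array([ 16.2, -16.8]), 'wtoe': np.float64(55.9), 'wheel': np.float64(42.0)}
```

View pics/top6.png

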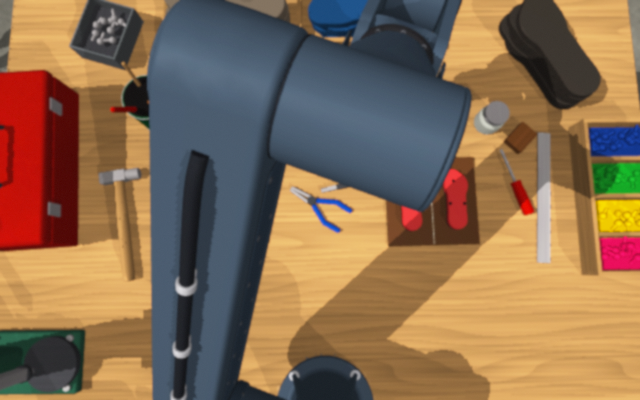

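The small sole is on board C at (0.441,-0.298), with the target at (0.440,-0.298). I'll swing the arm right to uncover A and B.

Emit:
apply_moves(
  claw=[0.7,0.7,0.7,0.7,0.7],
  travel=[
    [0.03,-0.04,0],
    [0.06,-0.08,0],
    [0.09,-0.12,0],
    [0.12,-0.16,0],
    [0.15,-0.2,0],
  ],
  turn=[
    [0,0,0],
    [0,0,0],
    [0,0,0],
    [0,0,0],
    [0,0,0],
  ],
)

```text
t: 22.63
tcp_pos: [0.551, -0.299, 0.116]
tool_rot: [-0.009, 1.0, 0.0, -0.0]
force: [-0.1, -0.3, 0.7]
finger_gap: 0.848
gripper_force: 0.0
```

Emit:
apply_moves(
  claw=[0.7,0.7,0.7,0.7,0.7],
  travel=[
    [0.03,-0.04,0],
    [0.06,-0.08,0],
    [0.09,-0.12,0],
    [0.12,-0.16,0],
    [0.15,-0.2,0],
  ],
  turn=[
    [0,0,0],
    [0,0,0],
    [0,0,0],
    [0,0,0],
    [0,0,0],
  ],
)

```text
t: 23.05
tcp_pos: [0.4335, -0.4614, 0.116]
tool_rot: [-0.009, 1.0, 0.0, -0.0]
force: [-0.0, -0.0, -0.0]
finger_gap: 0.85
gripper_force: 0.0
```

```bash
python3 -c "
from h import *
for i in range(4):p=manip.snapshot('top')
p=manip.snapshot('top');cv2.imwrite('pics/top7.png',p['pixels'][:,:,::-1])
for s in soles(p):print(s)
"
```

```text
{'uv': array([194., 203.]), 'c': array([436.7, 286.3]), 'box': array([436.6, 288.5]), 'L': np.float64(186.7), 'waist': np.float64(57.1), 'ang': np.float32(2.6), 'edge': array([1.2, 4.5]), 'wtoe': np.float64(71.6), 'wheel': np.float64(61.6)}
{'uv': array([240., 200.]), 'c': array([442.7, 182.9]), 'box': array([442.6, 186.3]), 'L': np.float64(187.6), 'waist': np.float64(57.7), 'ang': np.float32(1.8), 'edge': array([7. , 4.4]), 'wtoe': np.float64(74.0), 'wheel': np.float64(59.6)}
{'uv': array([278., 103.]), 'c': array([666.4,  97.7]), 'box': array([666.3,  95.6]), 'L': np.float64(165.2), 'waist': np.float64(50.5), 'ang': np.float32(-0.1), 'edge': array([ 0.5, -8.9]), 'wtoe': np.float64(64.6), 'wheel': np.float64(52.4)}
{'uv': array([233., 100.]), 'c': array([675.7, 204. ]), 'box': array([675.8, 205.2]), 'L': np.float64(164.7), 'waist': np.float64(49.4), 'ang': np.float32(-6.1), 'edge': array([-1.8, -0.1]), 'wtoe': np.float64(63.0), 'wheel': np.float64(53.1)}
```

View pics/top7.png

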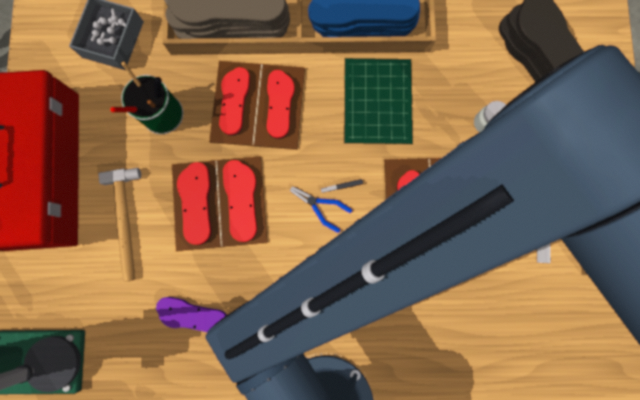

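Boards A and B hold matching pairs: the medium at (280,102) and the large at (240,200), both within 2 mm of target. The left soles have not moved. I'll hand it in.

```bash
python3 -c "
from station import manip
print(manip.sign_off())"
```

```text
the job is handed in; nothing more can be done
None
```

I swapped the three right soles so each board holds a matching pair, every right sole measuring about 2 mm or less from its target spot, and handed the job in at about 23 s; no verdict came back.

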